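# Pin a two-plate stack into line on a sloping fixture and lock the pin

### The arm

A 6-joint arm with a two-finger parallel gripper is mounted at the origin on a cart in front of the work surface, level with it; the furniture and walls round the work are solid. World frame = base frame: x ahead of the robot, y to its left, z up, the work surface at z = 0. Lengths are in mm, angles in rad, forces in N, time in s.
With the tool pointing down it reaches from about 425 to 950 mm from the base axis. Payload 3.5 kg.
Tool frame: the origin (TCP) lies at the very end of the fingers, on their centre line; the grasp point (between the pads) lies 19 mm behind it; z points along the fingers, y is the line along which they close (so a half turn about z gives the same grasp; the last joint's range is limited). The gripper opens to 85 mm and grips with 20 to 120 N. Pads are 22 mm wide; open, the fingers measure 114 mm over their backs; the gripper's body (76 mm by 85 mm) begins 54 mm behind the grasp point. The pads swing forward as they close: fully open they stand 13 mm farther back than shut.
Start: joints at [1.129, 0.286, 1.577, -0, 1.279, -0.15], TCP at [194.145, 646.462, 195.025] pointing down, gripper open.
Joint ranges: [-2.77, 2.77], [-0.9, 2.22], [0.21, 2.48], [-1.53, 4.67], [0.24, 2.81], [-2.84, 2.84]. Speed limits (rad/s): [2.79, 2.79, 3.14, 3.14, 3.14, 3.14].

### API

Orientations are given as a unit quaternion [x, y, z, w].
In Python, from plant import ctrl, observe, imaging gives the robot as it stands. Calls block until the motion is done:
- ctrl.goto(position, orientation): joint-space move of the TCP to a pose.
- ctrl.line_to(position, rate=150, rotation=None, guard=None): straight line of the TCP; rotation=None keeps the orientation; rate is the mean speed in mm/s. With guard (N) it stops when the force on the tool has changed by that much, and returns True; else False.
- ctrl.move_j(angles): joint-space move.
- ctrl.release() and ctrl.grab(force=None): open the fingers fully, or close them until they stop; force is the grip in N (None keeps the last).
- ctrl.wait(seconds).
- ctrl.ik(position, orientation): joint angles nearest the present ones, or None.
- observe(): the state.
- imaging.snapshot(name): name is "side" or "top" or "wrist"; returns a dict with "img" (420x560x3 uint8, red, green, blue), "depth" (420x560 float32, mm along the optical axis (not along the pixel's ray), 0 where there is no reading), "camera_matrix" (3x3 intrinsics, pixels), "k1" (the pictures are not rectified: a ray, as slopes to the right and down, at radius r is drawn at 1 + k1 r^2 times it, then the intrinsics apply), "origin" and "orientation" of the camera in the world; the wrist camera has in their place "mount" (4x4, takes a point from camera to tool coordinates, whose origin is the TCP and whose axes are the flange's). Camera axes: x right, y down, z forward; pixel columns grow to the right and rows downward; lengths in mm; the calibration is good to about 2 mm. A picture is of the moment at which its call begins: read the wrist's pose just before it.
A pose or a line that the arm cannot do raises ctrl.Unreachable and nothing moves.
- ctrl.close_job(): hands the job in; it is judged then, once.
The state is a dict: "time": time; "joint_positions": joint angles; "qvel": joint speeds; "joint_efforts": joint torques, N m; "ee_pos": TCP position; "tool_rot": TCP orientation; "force": force on the tool from outside, world axes, zero at the start; "torque": the same for the moment, N m; "grip_width": finger opening in mm; "grasp_force": force on a finger pad.
Only numpy, scipy, OpenCV 4.12 (cv2) and the standard library are available. Lean on these libraries where they do the work, as an engineer would, in place of code of your own. Each camera call takes 0.05 s, during which the arm holds its last target. There are 200 camera calls.

### The job

The two plates on the sloping fixture have slipped, so their holes no longer line up with the hole in the fixture. Take the tapered pin from its holder and drive it down through the holes until its collar sits fully home on the top plate, which pulls the plates into line. Then slide the forked keeper fully across over the pin's collar to lock it in, and leave the other things on the bench where they are.

Things in the scene. Friction and masses are not known exactly. Their poses are not given: they have to be found in the camera images.
- fixture: Fixed grey stand on the bench carrying a dark steel slab (150 mm wide, 110 mm up the slope, 12 mm thick) that slopes 30 degrees and faces up and roughly towards the robot. On the slab lie the lower plate and the top plate (13 mm together). Slab and plates each have a 17 mm round hole; below the slab is free space for the pin's tip. Origin on the bench, 65 mm under the hole's centre in the slab's upper face.
- fixture_hole (a point): Point on the axis of the slab's hole, level with the upper face of the top plate, about 76 mm above the bench. Its z axis is the hole axis, pointing up out of the sloping face (30 degrees from vertical, leaning to the robot); x points up the slope, away from the robot; y is level, along the slab towards the keeper's knob.
- top_plate (a joint): Offset of the upper, steel plate (62 mm along x, 70 mm along y of fixture_hole, 6 mm thick, hole at its centre) along the y axis of fixture_hole, m; 0 = in line with the slab's hole. Starts at +0.003 to +0.005. Slides stiffly (about 1.5 N) and stays where it is left.
- lower_plate (a joint): Offset of the lower, aluminium plate (84 mm along x, 56 mm along y of fixture_hole, 6 mm thick, hole at its centre) along the x axis of fixture_hole (up the slope), m; 0 = in line with the slab's hole. Starts at -0.005 to -0.003, slipped downhill. Slides stiffly (about 1.5 N) and stays where it is left.
- pin_grip (a point): Centre of the round black handle (20 mm across, 45 mm long) of the loose steel pin, about 0.09 kg. The z axis is the pin's axis, from tip to handle. The pin is 113 mm long: from this point the top is 22.5 mm up, the handle's lower end 22.5 mm down, the collar's underside 37.5 mm down, the tip 90.5 mm down. It starts upright in the holder, this point 101.5 mm above the bench.
- pin: The tapered pin; origin at the centre of its collar's underside, z axis as pin_grip. Collar 26 mm across, 5 mm thick; above it a neck 10 mm across and 10 mm long, then the handle. Below it a straight shank 15.8 mm across and 27 mm long, then a 26 mm long taper to a tip 3 to 5 mm across. When the pin is home this origin meets fixture_hole.
- holder_mouth (a point): Centre of the top of the pin holder, a fixed plain grey block (46 x 46 mm, 64 mm high, on a 62 mm square foot 6 mm high) with an 18 mm hole right through; the pin hangs in it by its collar. It stands left or right of the fixture. The black test rig (up to 0.27 m high, from x = 0.53 m on, right of y = -0.17 m) is a fixed obstacle: swing round it.
- keeper (a joint): Travel of the keeper, a forked steel blade 4 mm thick: 0 = fully open, 0.034 m = at its stop, across the collar; starts at 0 to 0.006. Slides to -y of fixture_hole, about 2.5 N, stays where left. Its prongs (slot 14 mm) pass round the pin's neck 7.5 to 11.5 mm above the top plate, so only with the pin home. Its guide, at y = 46 to 62 mm, reaches 15.5 mm above the top plate.
- keeper_knob (a point): Middle of the black knob (16 mm across, 18 mm high) that stands on the keeper's outer end, 25.5 mm above the level of the top plate's face; 114 mm from the hole axis along y of fixture_hole when fully open, 80 mm when shut. The blade's upper face is 14 mm below this point and its outer end 10 mm beyond it. Push it from its outer side or pinch it. Axes as fixture_hole.
- bin_grey: Small grey open parts bin, 94x66x36 mm, standing on the bench on the other side of the fixture from the pin holder; origin at the centre of its underside. Leave it alone.
- module_b: Blue circuit module, 60x46x17 mm, lying on the bench near the front edge; origin at the centre of its underside. Leave it alone.
- solder_reel: Reel of solder wire, 49 mm across, 30 mm high, behind the fixture; origin at the centre of its underside. Leave it alone.

How it is judged (in metres and radians):
On the way, in this order (a step that is already met when the one before it is completed fails the run):
1. the pin is driven home through the stack, the plates are in line, and the keeper is not yet across (distance between pin and fixture_hole below 0.0035 m and angle between the z axis of pin and the z axis of fixture_hole, either way round below 0.1 rad and value of joint top_plate between -0.002 and 0.002 m and value of joint lower_plate between -0.002 and 0.002 m and value of joint keeper below 0.018 m), for 0.2 s.
2. the keeper is slid across over the collar (value of joint keeper above 0.029 m), for 0.2 s.
At the end, for the whole second after the job is handed in: The pin stands in the fixture's hole with the centre of its collar's underside within 3.5 mm of its home point and its axis within 0.1 rad of the hole's, both plates within 2 mm of in line, the keeper at least 29 mm across, the pin released and at rest (distance between pin and fixture_hole below 0.0035 m and angle between the z axis of pin and the z axis of fixture_hole, either way round below 0.1 rad and value of joint top_plate between -0.002 and 0.002 m and value of joint lower_plate between -0.002 and 0.002 m and value of joint keeper above 0.029 m and linear speed of pin below 0.02 m/s and contact force between the fingers and pin below 0.1 N); the robot touches nothing.
It fails at once if the parts bin is moved more than 30 mm (distance of bin_grey from where it was at the start of the episode above 0.03 m).
It fails at once if the circuit module is moved more than 30 mm (distance of module_b from where it was at the start of the episode above 0.03 m).
It fails at once if the solder reel is moved more than 30 mm (distance of solder_reel from where it was at the start of the episode above 0.03 m).
It also fails if it takes over 53 s, if anything falls off the work surface, if the arm or the gripper's body presses on something with over 40 N, if the wrist force passes 120 N, or if a joint passes its speed limit or range.

## Working session

There is one attempt and no reset: what is moved stays moved. The work goes in short steps, each a Python script; the robot and the scene stay as the last script left them, time stands still between calls to the robot, and variables do not carry over. Pictures are saved under pics/ and viewed, at most 10 in all, crops included, and the job is handed in when it is done.

```bash
ls; mkdir -p pics
cat > h.py <<'E'
import numpy as np, cv2
from scipy.spatial.transform import Rotation as R
from plant import ctrl, observe, imaging
def cloud(s, pose=None):
    K=s["camera_matrix"]; h,w=s["depth"].shape
    u,v=np.meshgrid(np.arange(w),np.arange(h))
    p=np.stack([u,v],-1).reshape(-1,1,2).astype(float)
    n=cv2.undistortPoints(p,np.array(K,float),np.array([s["k1"],0,0,0],float)).reshape(h,w,2)
    z=s["depth"]
    c=np.dstack([n[...,0]*z,n[...,1]*z,z])
    if pose is None:
        Rm=R.from_quat(s["orientation"]).as_matrix() if np.size(s["orientation"])==4 else np.array(s["orientation"])
        P=c@Rm.T+np.array(s["origin"])
    else:
        M=np.array(s["mount"]); c=c@M[:3,:3].T+M[:3,3]
        P=c@R.from_quat(pose[1]).as_matrix().T+np.array(pose[0])
    P[z==0]=np.nan
    return P
E
python3 - <<'E'
from h import *
o=observe(); print(o["time"],o["ee_pos"],o["tool_rot"])
for n in("top","side"):
    s=imaging.snapshot(n); np.save(n+"P.npy",cloud(s)); cv2.imwrite(f"pics/{n}.png",s["img"][...,::-1]); print(n,s["origin"],s["orientation"],s["k1"])
    np.save(n+"I.npy",s["img"])
E
```

```text
pics
0.0 [193.8411669  645.79052257 193.62527374] [ 1.45402303e-01  9.89371895e-01 -1.13627045e-03 -3.62555766e-04]
top [ 432.28995492   88.20084628 1005.54133958] [-0.70263111  0.70513381 -0.05694052  0.07650897] -0.08353095916903958
side [519.73901395 989.59215155 670.64452934] [-0.03261528  0.87578739 -0.48130734  0.01661124] -0.08067856031071825
```

View pics/top.png

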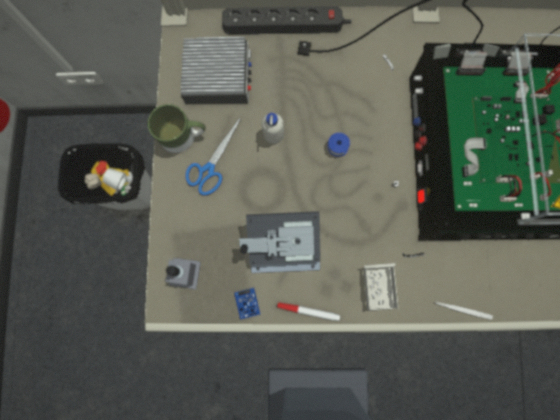

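View pics/side.png

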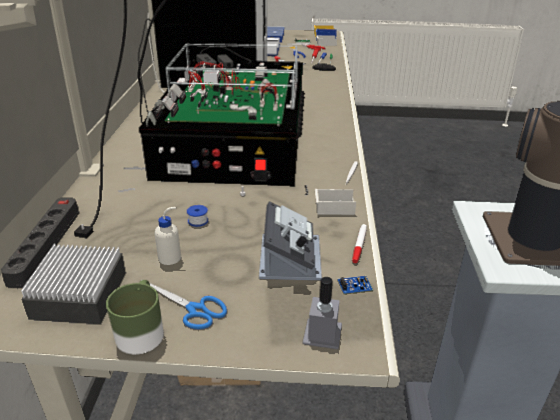

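The top view shows the holder with the pin at about (178,271), the fixture at (283,242) with the knob at (244,245), the bin at (379,287), and the module at (246,303). The side view shows the pin handle at (326,290). Next I'll measure these points from depth.

Run:
```python
from h import *
T=np.load("topP.npy");S=np.load("sideP.npy");I=np.load("topI.npy")
for n,P,r in(("pin top",T,(262,280,166,182)),("pin side",S,(278,305,318,334))):
    q=P[r[0]:r[1],r[2]:r[3]].reshape(-1,3); q=q[(q[:,2]>105)]; print(n,len(q),q.mean(0),q.max(0),q.min(0))
for u,v in((174,271),(190,275),(283,242),(290,242),(296,242),(300,260),(244,245),(160,300),(379,287),(246,303)): print((u,v),T[v,u].round(1))
# slab plane
q=T[205:275,240:325].reshape(-1,3); q=q[(q[:,2]>50)]; print(q.min(0),q.max(0))
c=I[200:285,155:335]; c=cv2.resize(c,None,fx=4.4,fy=4.4,interpolation=cv2.INTER_CUBIC); cv2.imwrite("pics/topc.png",c[...,::-1])
```

```text
pin top 93 [482.1458443  325.7273988  123.15451767] [491.95988434 335.44479266 129.94051531] [472.85507401 318.38989484 106.23164931]
pin side 173 [482.83298479 330.23934883 117.97857613] [492.9041176  337.3485215  126.58160855] [472.09842109 318.62086777 105.00557248]
(174, 271) [480.4 319.5 123.5]
(190, 275) [476.2 304.9  48. ]
(283, 242) [541.9 108.5  77.9]
(290, 242) [541.8  94.2  78. ]
(296, 242) [543.3  81.9  64.7]
(300, 260) [507.7  73.6  43.5]
(244, 245) [533.  185.5 104.3]
(160, 300) [423.5 379.8   3.9]
(379, 287) [451.3 -97.3   6.1]
(246, 303) [418.1 190.3   5.5]
[507.15604876  31.68590314  50.0045816 ] [605.17213085 196.03892606 112.03156764]
```

View pics/topc.png

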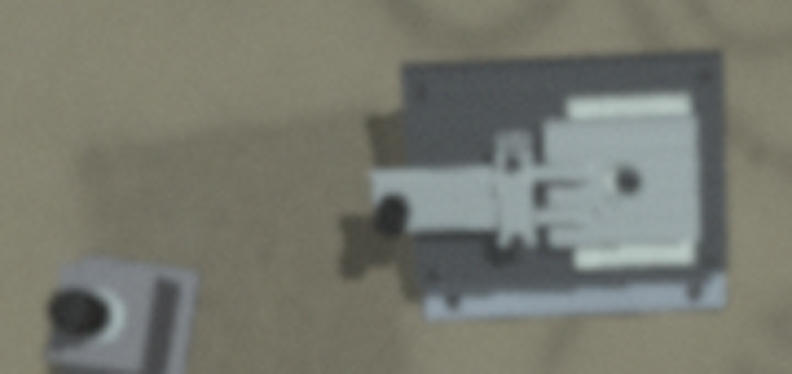

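The crop shows the top plate's hole at about (297,241) in the full picture and the knob at (244,248). Next comes a close look with the wrist camera along the approximate hole axis, after an IK check.

```bash
cat >> h.py <<'E'
def tool(z,y):
    z=np.array(z,float);z/=np.linalg.norm(z);y=np.array(y,float);y-=z*(y@z);y/=np.linalg.norm(y)
    return R.from_matrix(np.c_[np.cross(y,z),y,z])
E
python3 - <<'E'
from h import *
s=imaging.snapshot("wrist"); print(np.round(s["mount"],3),s["camera_matrix"][0])
zf=np.array([-.5,0,.866]); H=np.array([540,82,76.])
for nm,y in(("y",[0,1,0]),("-y",[0,-1,0]),("x",[1,0,0]),("-x",[-1,0,0])):
    for d in(18,90,180,230):
        q=ctrl.ik(H+zf*d,tool(-zf,y).as_quat()); print(nm,d,None if q is None else np.round(q,2))
    for z in (82,200):
        q=ctrl.ik([482,328,z],tool([0,0,-1],y).as_quat()); print("  pin",z,None if q is None else np.round(q,2))
E
```

```text
[[ 1.00000e-03 -9.52000e-01 -3.05000e-01  7.74190e+01]
 [ 1.00000e+00  1.00000e-03 -1.00000e-03 -7.74000e-01]
 [ 1.00000e-03 -3.05000e-01  9.52000e-01 -1.78917e+02]
 [ 0.00000e+00  0.00000e+00  0.00000e+00  1.00000e+00]] [355.66739298   0.         278.87149358]
y 18 [-0.05 -0.18  2.34  0.06  0.45 -1.66]
y 90 [-0.05 -0.39  2.37  0.05  0.64 -1.65]
y 180 [-0.06 -0.62  2.37  0.04  0.87 -1.65]
y 230 [-0.07 -0.73  2.35  0.04  1.   -1.65]
  pin 82 [ 0.42  0.21  1.89 -0.    1.04 -1.15]
  pin 200 [ 0.42  0.08  1.8  -0.    1.26 -1.15]
-y 18 [-0.05 -0.18  2.34  0.06  0.45  1.48]
-y 90 [-0.05 -0.39  2.37  0.05  0.64  1.49]
-y 180 [-0.06 -0.62  2.37  0.04  0.87  1.49]
-y 230 [-0.07 -0.73  2.35  0.04  1.    1.49]
  pin 82 [ 0.42  0.21  1.89 -0.    1.04  1.99]
  pin 200 [ 0.42  0.08  1.8  -0.    1.26  1.99]
x 18 [-0.05 -0.18  2.34  0.06  0.45 -0.09]
x 90 [-0.05 -0.39  2.37  0.05  0.64 -0.08]
x 180 [-0.06 -0.62  2.37  0.04  0.87 -0.08]
x 230 [-0.07 -0.73  2.35  0.04  1.   -0.08]
  pin 82 [ 0.42  0.21  1.89 -0.    1.04  0.42]
  pin 200 [ 0.42  0.08  1.8  -0.    1.26  0.42]
-x 18 None
-x 90 None
-x 180 None
-x 230 None
  pin 82 [ 0.42  0.21  1.89 -0.    1.04 -2.72]
  pin 200 [ 0.42  0.08  1.8  -0.    1.26 -2.72]
```

Run:
```python
from h import *
def snap(n):
    o=observe(); s=imaging.snapshot("wrist"); np.save(n+"P.npy",cloud(s,(o["ee_pos"],o["tool_rot"]))); np.save(n+"I.npy",s["img"])
    cv2.imwrite(f"pics/{n}.png",s["img"][...,::-1]); print(n,o["time"],o["ee_pos"])
ctrl.goto([482,328,210],tool([0,0,-1],[1,0,0]).as_quat()); snap("w1")
zf=np.array([-.5,0,.866]); H=np.array([540,82,76.])
ctrl.goto(H+zf*120,tool(-zf,[1,0,0]).as_quat()); snap("w2")
```

```text
w1 1.7333 [481.53620338 328.81758537 209.99639804]
w2 2.7667 [480.89065793  82.5701659  181.20925591]
```

View pics/w1.png

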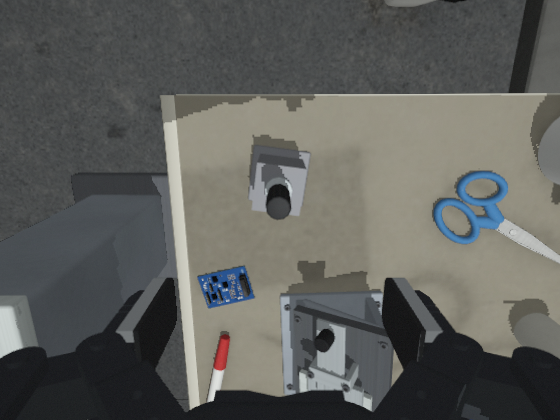

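View pics/w2.png

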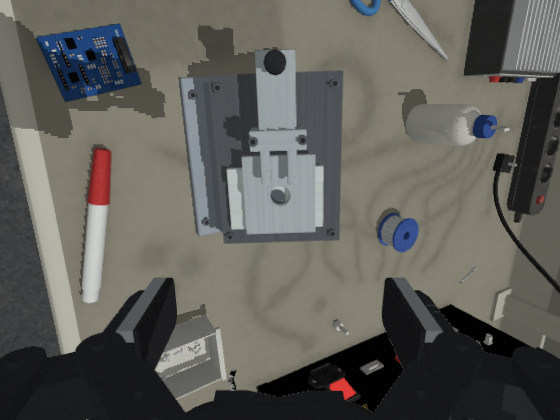

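The w1 view shows the pin's handle top at about (278,205). The w2 view shows the top plate's hole at (280,196), the lower plate's white ends at x≈234 and 320, and the knob at (275,62). I'll enlarge w2 and fit the plane.

Run:
```python
from h import *
I=np.load("w2I.npy"); P=np.load("w2P.npy")
c=cv2.resize(I[140:245,215:345],None,fx=5.6,fy=5.6,interpolation=cv2.INTER_CUBIC); cv2.imwrite("pics/w2c.png",c[...,::-1])
q=P[205:228,250:308].reshape(-1,3); q=q[np.isfinite(q).all(1)]; c0=q.mean(0); n=np.linalg.svd(q-c0)[2][2]; n*=np.sign(n[2]); print("top plate",c0,n,np.std((q-c0)@n))
q=P[90:235,328:338].reshape(-1,3); q=q[np.isfinite(q).all(1)]; c1=q.mean(0); m=np.linalg.svd(q-c1)[2][2]; m*=np.sign(m[2]); print("slab",c1,m,(c0-c1)@n)
W=np.load("w1P.npy")
q=W[175:225,260:298].reshape(-1,3); q=q[q[:,2]>119]; print("pin",len(q),q.mean(0),q.min(0),q.max(0),(q.min(0)+q.max(0))/2)
q=P[45:80,258:295].reshape(-1,3); h=(q-c0)@n; q=q[h>30]; print("knob top",len(q),q.mean(0),((q-c0)@n).mean(),(q.min(0)+q.max(0))/2)
```

```text
top plate [542.00382173  59.76086967  75.77752852] [-0.50158239 -0.0282986   0.86464692] 0.7084386868058744
slab [589.36692578 104.63623676  89.14815432] [-0.4669293  -0.01309554  0.88419768] 13.465538757749275
pin 495 [480.89196988 324.94507248 123.77345284] [470.90420496 314.59263502 119.1914038 ] [490.58270311 334.34802584 125.94679962] [480.74345403 324.47033043 122.56910171]
knob top 433 [521.08117791 183.39313046 105.7981397 ] 32.95303829691826 [521.56905367 183.45509945 105.08516537]
```

View pics/w2c.png

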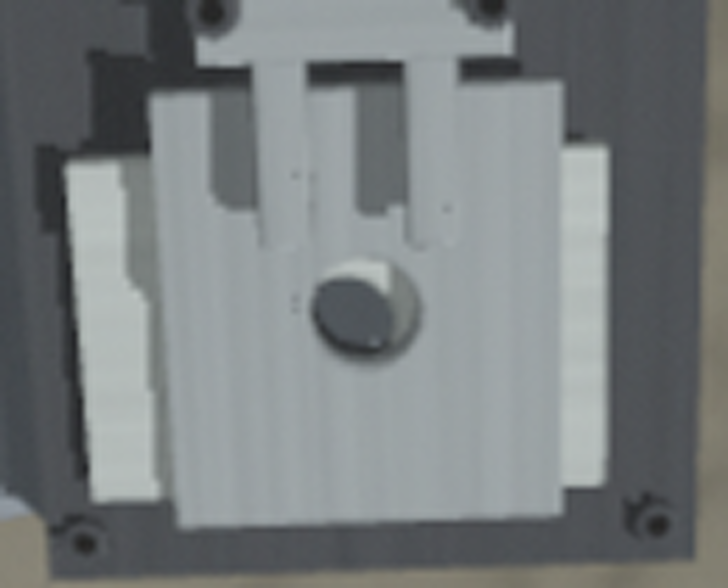

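The crop shows the top plate's corners at (150,92), (562,82), (562,515) and (180,527), and its hole at (367,311). The lower plate's corners are at (67,160), (608,145), (605,487) and (92,502), all in crop pixels.

Run:
```python
from h import *
s=imaging.snapshot("wrist"); o=observe(); print(o["time"],o["ee_pos"])
M=np.array(s["mount"]);Rt=R.from_quat(o["tool_rot"]).as_matrix(); org=Rt@M[:3,3]+o["ee_pos"]
def hit(uv,c,n,off=(215,140),f=5.6):
    uv=(np.array(uv,float)+.5)/f-.5+np.array(off)
    a=cv2.undistortPoints(uv.reshape(-1,1,2),np.array(s["camera_matrix"],float),np.array([s["k1"],0,0,0])).reshape(-1,2)
    d=np.c_[a,np.ones(len(a))]@M[:3,:3].T@Rt.T
    return org+d*((c-org)@n/(d@n))[:,None]
c0=np.array([542.0,59.76,75.8]); yaw=0
for _ in range(4):
    n=np.array([-.5*np.cos(yaw),-.5*np.sin(yaw),.866])
    T=hit([(150,92),(562,82),(562,515),(180,527)],c0,n)
    ydir=(T[0]-T[3]+T[1]-T[2]); ey=(T[1]-T[2]); xd=(T[1]-T[0]+T[2]-T[3])
    yaw=np.arctan2(-ey[0],ey[1]); 
    print(np.degrees(yaw))
ex=np.array([.866*np.cos(yaw),.866*np.sin(yaw),.5]);eyv=np.array([-np.sin(yaw),np.cos(yaw),0])
F=np.array([ex,eyv,n])
print("T",((T-c0)@F.T).round(1))
Hh=hit([(367,311)],c0,n)[0]; print("hole",Hh,(F@(Hh-c0)).round(1), "plate ctr",(F@(T.mean(0)-c0)).round(1))
L=hit([(67,160),(608,145),(605,487),(92,502)],c0-6.5*n,n); print("L",((L-c0)@F.T).round(1))
k=np.array([521.2,183.4,105.8]); print("knob",(F@(k-c0)).round(1))
```

```text
2.8667 [481.1625728   82.87884632 181.2859487 ]
1.6580695503926022
2.1427450898325615
2.284436751147898
2.3258597286252862
T [[-29.2  55.   -0. ]
 [ 32.7  54.4   0. ]
 [ 32.7 -15.6   0. ]
 [-29.  -15.6   0. ]]
hole [543.21649018  79.53004434  76.95679265] [ 2.3 19.7 -0. ] plate ctr [ 1.8 19.6  0. ]
L [[-43.5  43.7  -6.5]
 [ 40.4  43.3  -6.5]
 [ 40.4 -13.5  -6.5]
 [-43.9 -13.3  -6.5]]
knob [  1.3 124.4  33.9]
```

Sizes check out: 62x70 and 84x57, offsets +4.6 and -3.7, keeper ~4.7. Now grasp the pin.

```bash
cat >> h.py <<'E'
yaw=np.radians(2.3)
ex=np.array([.866*np.cos(yaw),.866*np.sin(yaw),.5]);ey=np.array([-np.sin(yaw),np.cos(yaw),0]);ez=np.array([-.5*np.cos(yaw),-.5*np.sin(yaw),.866])
F=np.array([ex,ey,ez]); H=np.array([542.0,59.76,75.8])+F.T@np.array([2.0,15.0,0])
Qf=tool(-ez,ex)
def W(x,y,z): return H+F.T@np.array([x,y,z])
def st(m=""):
    o=observe(); print(m,round(o["time"],2),"pF",(F@(np.array(o["ee_pos"])-H)).round(2),"fF",(F@np.array(o["force"])).round(1),"tq",np.round(o["torque"],2),"gw",round(o["grip_width"],1),round(o["grasp_force"],1))
    return o
E
python3 - <<'E'
from h import *
Qd=tool([0,0,-1],[1,0,0]).as_quat()
ctrl.goto([481.5,325.5,175],Qd); ctrl.line_to([481.5,325.5,84],rate=100); st("at")
ctrl.grab(100); o=st("grab"); print(o["force"])
ctrl.line_to([481.5,325.5,165],rate=120); ctrl.wait(.1); o=st("up"); print(o["ee_pos"])
s=imaging.snapshot("wrist"); P=cloud(s,(o["ee_pos"],o["tool_rot"])); L=R.from_quat(o["tool_rot"]).inv().apply((P-o["ee_pos"]).reshape(-1,3)).reshape(P.shape); np.save("gL.npy",L)
cv2.imwrite("pics/g.png",s["img"][...,::-1])
E
```

```text
at 4.89 pF [-39.96 253.22  32.43] fF [-0.7 -0.7  0.5] tq [-0.01  0.03  0.04] gw 85.5 0.0
grab 5.6 pF [-40.48 253.14  32.45] fF [ 0.8 -0.7  4.1] tq [-0.05  0.25 -0.04] gw 12.9 98.1
[-1.38517645 -0.80023466  3.96881419]
up 6.53 pF [ -2.1  252.55 101.18] fF [-0.3 -0.2 -2.2] tq [ 0.   -0.    0.01] gw 12.8 98.2
[480.62222096 325.05726912 163.37898331]
```

View pics/g.png

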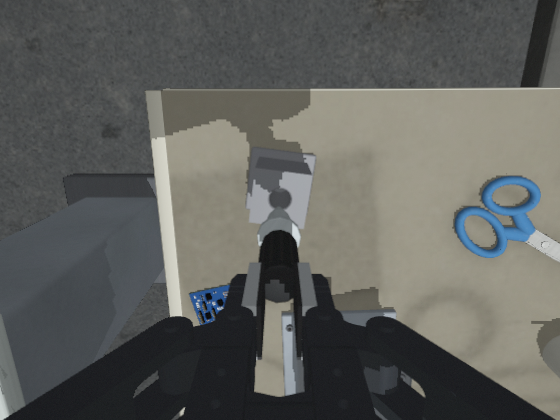

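The picture shows the pin held between the pads: handle at (278,260), collar at (280,232), holder hole at (280,200). The grip width of 12.9 is odd for a 20 mm handle, so I'll check the pin in the tool frame.

Run:
```python
from h import *
L=np.load("gL.npy")
for v in range(200,330,6): print(v,[tuple(np.round(L[v,u]).astype(int)) if np.isfinite(L[v,u,0]) else None for u in(250,262,270,279,288,297,308)])
I=cv2.imread("pics/g.png"); cv2.imwrite("pics/gc.png",cv2.resize(I[185:325,210:350],None,fx=4.2,fy=4.2,interpolation=cv2.INTER_CUBIC))
```

```text
200 [(np.int64(-18), np.int64(-28), np.int64(156)), (np.int64(-2), np.int64(-13), np.int64(100)), (np.int64(-5), np.int64(-7), np.int64(111)), (np.int64(-10), np.int64(0), np.int64(128)), (np.int64(-5), np.int64(8), np.int64(112)), (np.int64(-2), np.int64(15), np.int64(99)), (np.int64(-19), np.int64(29), np.int64(159))]
206 [(np.int64(-7), np.int64(-23), np.int64(99)), (np.int64(-7), np.int64(-14), np.int64(100)), (np.int64(-7), np.int64(-7), np.int64(99)), (np.int64(-10), np.int64(0), np.int64(109)), (np.int64(-7), np.int64(8), np.int64(100)), (np.int64(-7), np.int64(15), np.int64(100)), (np.int64(-26), np.int64(30), np.int64(164))]
212 [(np.int64(-12), np.int64(-23), np.int64(99)), (np.int64(-12), np.int64(-14), np.int64(99)), (np.int64(-12), np.int64(-7), np.int64(100)), (np.int64(6), np.int64(0), np.int64(42)), (np.int64(-12), np.int64(8), np.int64(99)), (np.int64(-12), np.int64(15), np.int64(99)), (np.int64(-33), np.int64(30), np.int64(164))]
218 [(np.int64(-17), np.int64(-24), np.int64(99)), (np.int64(-18), np.int64(-14), np.int64(100)), (np.int64(11), np.int64(-5), np.int64(17
[... 5187 characters left out ...]
64(-74)), (np.int64(11), np.int64(10), np.int64(-80))]
320 [(np.int64(11), np.int64(-9), np.int64(-83)), (np.int64(-3), np.int64(-6), np.int64(-63)), (np.int64(-159), np.int64(-10), np.int64(163)), (np.int64(-159), np.int64(1), np.int64(163)), (np.int64(-153), np.int64(10), np.int64(155)), (np.int64(4), np.int64(6), np.int64(-73)), (np.int64(10), np.int64(9), np.int64(-82))]
326 [(np.int64(11), np.int64(-9), np.int64(-86)), (np.int64(-5), np.int64(-6), np.int64(-64)), (np.int64(-167), np.int64(-10), np.int64(163)), (np.int64(-167), np.int64(1), np.int64(163)), (np.int64(-159), np.int64(10), np.int64(152)), (np.int64(2), np.int64(6), np.int64(-74)), (np.int64(11), np.int64(9), np.int64(-87))]
```

View pics/gc.png

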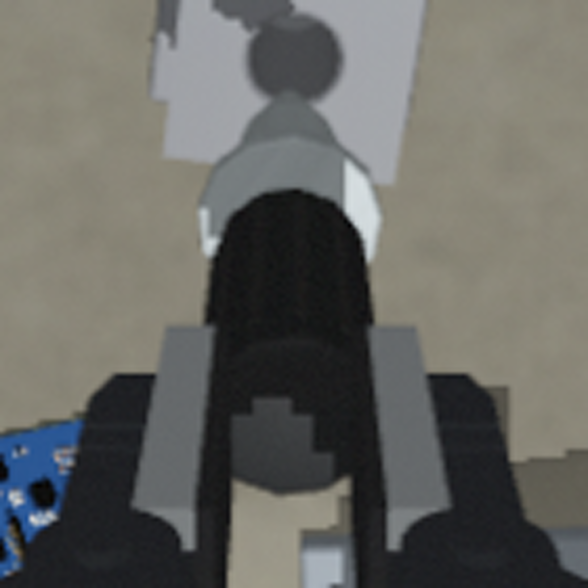

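Pin axis is at tool (-1.2, 0.3), the collar's underside is at +20.5 and the tip at +73.5, so the grasp is straight. Now move over the hole and correct the arm's sag.

Run:
```python
from h import *
o=observe(); p=np.array([481.5,325.5,235]); ctrl.line_to(p,rate=200)
ctrl.goto(W(-.3,1.2,140),Qf.as_quat()); ctrl.line_to(W(-.3,1.2,95),rate=100); ctrl.wait(.2); st("above")
b=F@(np.array(observe()["ee_pos"])-W(-.3,1.2,95)); print("bias",b)
c=np.array([-.3,1.2,0])-b; f0=F@np.array(observe()["force"])
a=R.from_quat(observe()["tool_rot"]).as_matrix()[:,2]; print("tilt",F@a)
np.save("c.npy",np.r_[c,f0])
for z in(76,68,60,54):
    g=ctrl.line_to(W(c[0],c[1],z+c[2]),rate=40,guard=35); st(str((z,g)))
    if g: break
s=imaging.snapshot("wrist"); cv2.imwrite("pics/i1.png",cv2.resize(s["img"][130:330,180:380],None,fx=3,fy=3)[...,::-1])
```

```text
above 8.89 pF [ 0.57  1.24 95.67] fF [-0.   0.1 -1.3] tq [0.01 0.38 0.04] gw 12.3 98.3
bias [0.86874331 0.03687775 0.67460201]
tilt [ 1.65931727e-03 -9.19367887e-05 -9.99976619e-01]
(76, False) 9.53 pF [-1.38  1.16 75.07] fF [-0.3 -0.4 -0.3] tq [-0.1   0.36  0.04] gw 12.8 98.3
(68, False) 9.88 pF [-1.55  1.18 66.99] fF [-0.7 -0.1 -1.2] tq [-0.03  0.39  0.03] gw 12.5 98.3
(60, False) 10.23 pF [-1.51  1.21 59.  ] fF [-1.1  1.2 -0.4] tq [ 0.    0.38 -0.  ] gw 12.5 98.3
(54, False) 10.53 pF [-1.02  1.16 53.16] fF [-0.3  0.4 -1.6] tq [0.05 0.21 0.09] gw 12.0 98.2
```

View pics/i1.png

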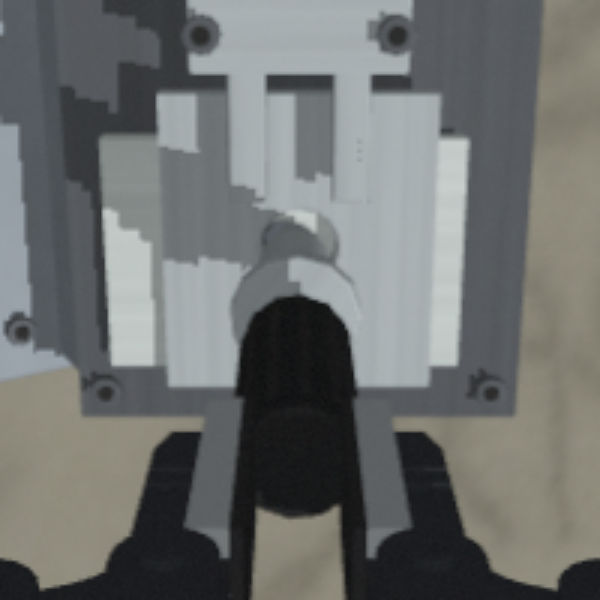

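The tip is 20 mm into the plates' hole without force, centred in the picture at (298,235). Continue driving with lateral compliance.

Run:
```python
from h import *
c=np.load("c.npy"); f0=c[3:]; c=c[:3]; c[0]+=.5
for z in(48,43,38,34,30,27,24,22,20.5):
    g=ctrl.line_to(W(c[0],c[1],z+c[2]),rate=25,guard=50); o=st(str((z,g)))
    f=F@np.array(o["force"])-f0
    for i in(0,1):
        if abs(f[i])>5: c[i]+=np.clip(.06*f[i],-.8,.8)
    if g: break
print(c)
```

```text
(48, False) 10.97 pF [-0.39  1.12 47.24] fF [-0.3 -0.2 -0.9] tq [0.01 0.12 0.01] gw 12.6 98.5
(43, False) 11.32 pF [-0.48  1.09 42.12] fF [ 0.7  0.6 -0.9] tq [0.02 0.06 0.03] gw 12.4 98.3
(38, False) 11.68 pF [-0.71  1.11 37.02] fF [ 1.1  0.7 -2.6] tq [ 0.07 -0.   -0.  ] gw 12.6 98.1
(34, False) 11.98 pF [-0.8   1.15 33.04] fF [ 0.6  0.2 -2.5] tq [0.01 0.   0.02] gw 12.3 98.1
(30, False) 12.29 pF [-0.78  1.13 29.06] fF [ 1.2  0.  -3.1] tq [ 0.06 -0.06  0.06] gw 12.7 98.1
(27, False) 12.56 pF [-0.77  1.14 26.1 ] fF [ 1.2  1.  -3.4] tq [-0.03  0.01  0.06] gw 12.6 98.1
(24, False) 12.82 pF [-0.77  1.16 23.1 ] fF [ 1.3 -0.8 -1.9] tq [ 0.11 -0.06  0.03] gw 12.6 98.1
(22, False) 13.07 pF [-0.7   1.15 21.2 ] fF [ 0.7  0.  -1.8] tq [ 0.04  0.01 -0.03] gw 12.8 98.3
(20.5, False) 13.32 pF [-0.57  1.25 20.32] fF [-2.1 -0.5  7.8] tq [-0.11  0.54  0.01] gw 12.4 100.2
[-0.66874331  1.16312225 -0.67460201]
```

Contact came at the expected depth. Press a little, release, retreat and look.

Run:
```python
from h import *
g=ctrl.line_to(W(-.67,1.16,17),rate=15,guard=25); st("press "+str(g)); ctrl.wait(.3)
ctrl.release(); st("rel"); ctrl.line_to(W(-.5,1.2,120),rate=120); ctrl.wait(.2); o=st("up")
s=imaging.snapshot("wrist"); P=cloud(s,(o["ee_pos"],o["tool_rot"])); L=(P-H)@F.T; np.save("hL.npy",L)
cv2.imwrite("pics/home.png",cv2.resize(s["img"][20:260,180:380],None,fx=2.5,fy=2.5)[...,::-1])
q=L.reshape(-1,3); t=q[(q[:,2]>55)&(abs(q[:,0])<20)&(abs(q[:,1])<20)]; print("pin top",len(t),t.mean(0),(t.min(0)+t.max(0))/2)
k=q[(q[:,2]>30)&(q[:,2]<38)&(abs(q[:,0])<14)&(q[:,1]>75)&(q[:,1]<125)]; print("knob",len(k),k.mean(0))
```

```text
press True 13.53 pF [-0.25  1.54 20.19] fF [-2.8 -0.7 12.2] tq [-0.2   0.73 -0.11] gw 12.6 101.8
rel 14.53 pF [-0.97  1.53 19.35] fF [-0.1 -0.5  0.8] tq [-0.    0.27 -0.  ] gw 85.2 0.0
up 15.72 pF [ -1.26   1.22 119.25] fF [-0.4 -0.5  0.7] tq [-0.01  0.24 -0.01] gw 85.5 0.0
pin top 5058 [ -0.24566384   9.86254441 213.14875995] [1.51789958e-02 4.93425281e+00 1.49569672e+02]
knob 446 [ -0.88749815 109.14109388  33.98401134]
```

View pics/home.png

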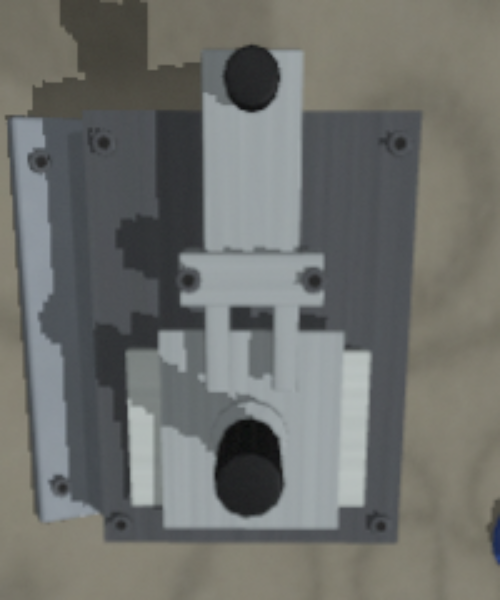

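The pin's collar sits flat on the top plate at about (250,440), the plates look centred, and the keeper is still open with its knob at (251,78). I'll check the pin's height, then push the keeper.

Run:
```python
from h import *
q=np.load("hL.npy").reshape(-1,3); t=q[(q[:,2]>50)&(q[:,2]<75)&(abs(q[:,0])<20)&(abs(q[:,1])<20)]; t=t[t[:,2]>np.nanpercentile(t[:,2],95)-2.5]; print("pin top",len(t),t.mean(0),(t.min(0)+t.max(0))/2)
p=q[(abs(q[:,0])<26)&(q[:,1]<-18)&(q[:,1]>-30)&(abs(q[:,2])<4)]; print("plate z",p[:,2].mean())
ctrl.line_to(W(-1,145,80),rate=150); ctrl.grab(30); ctrl.line_to(W(-1,145,18.5),rate=80); ctrl.wait(.1); st("side")
g=ctrl.line_to(W(-1,124,18),rate=50,guard=20); st("near "+str(g))
g=ctrl.line_to(W(-1,94,18),rate=30,guard=20); st("push "+str(g))
```

```text
pin top 535 [-1.39932759  0.64293985 59.95844075] [-1.21098568  0.70185209 60.21972459]
plate z 0.034335071583049756
side 18.7 pF [ -0.39 145.17  19.02] fF [ 0.5  0.9 -0.2] tq [-0.    0.26 -0.02] gw 0.0 0.0
near False 19.27 pF [ -0.79 123.91  18.14] fF [1.2 0.3 0.7] tq [-0.03  0.22 -0.01] gw -0.1 0.0
push False 20.42 pF [-0.97 94.1  18.  ] fF [-0.4  0.6  0.5] tq [-0.05  0.22  0.03] gw -0.1 0.0
```

Pin top is at 60.0, so it's home. The push met no stop, so look at the scene.

Run:
```python
from h import *
o=st(); s=imaging.snapshot("wrist"); P=cloud(s,(o["ee_pos"],o["tool_rot"])); L=(P-H)@F.T; np.save("kL.npy",L)
cv2.imwrite("pics/k.png",s["img"][...,::-1])
```

```text
20.42 pF [-0.97 94.1  18.  ] fF [-0.4  0.6  0.5] tq [-0.05  0.22  0.03] gw -0.1 0.0
```

View pics/k.png

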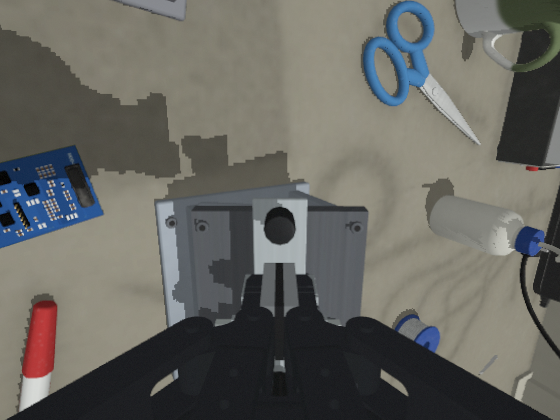

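The knob at (279,226) appears in full on the camera's side of the fingers, which are at (279,285). Check with depth.

Run:
```python
from h import *
L=np.load("kL.npy")
for r in range(195,330,8): print(r,L[r,279].round(0),L[r,262].round(0))
o=observe();print(o["ee_pos"],o["tool_rot"],o["joint_positions"],H, W(-1,94,18))
```

```text
195 [ -1.  97. -80.] [-14.  99. -71.]
203 [ -1. 117.  12.] [-10. 117.  12.]
211 [ -1. 117.  27.] [-10. 112.  11.]
219 [ -1. 116.  35.] [-10. 108.  11.]
227 [ -1. 112.  35.] [-10. 103.  11.]
235 [ -1. 107.  34.] [-10.  98.  12.]
243 [ -1. 103.  35.] [-10.  93.  11.]
251 [-1. 88. 10.] [-10.  88.  11.]
259 [-1. 84. 11.] [-10.  83.  10.]
267 [ -1. 105.  64.] [-10.  78.  11.]
275 [ -1. 104.  70.] [ -7. 104.  69.]
283 [ -1. 104.  75.] [ -7. 104.  76.]
291 [ -1. 104.  82.] [ -7. 105.  83.]
299 [ -1. 105.  88.] [ -7. 104.  87.]
307 [ -1. 103.  91.] [ -6. 104.  93.]
315 [ -1. 100.  91.] [ -6. 105.  99.]
323 [-1. 97. 92.] [ -6. 104. 102.]
[529.47829959 168.50110703  91.88420849] [0.6688075  0.69742228 0.18586221 0.17819634] [ 0.15467117 -0.11940733  2.29079279 -0.12757569  0.4553255   0.21264844] [543.1286278   74.81742419  76.8       ] [529.4981874  168.34575707  91.888     ]
```

The knob is unmoved at y≈109 and the fingers passed above it. Depth shows their real ends about 42 mm behind the reported TCP, and the grasp picture fits that (pad ends at tool z≈-42). I'll redo the push 42 mm lower with guards.

Run:
```python
from h import *
ctrl.line_to(W(-1,142,30),rate=100,guard=15)
g=ctrl.line_to(W(-1,142,-24),rate=60,guard=12); o=st("low "+str(g))
s=imaging.snapshot("wrist"); L=(cloud(s,(o["ee_pos"],o["tool_rot"]))-H)@F.T
cv2.imwrite("pics/k2.png",s["img"][...,::-1])
q=L.reshape(-1,3); q=q[(abs(q[:,0])<12)&(abs(q[:,1]-153)<4)]; print("finger face z range",len(q),np.percentile(q[:,2],[1,5,50]) if len(q) else 0)
if not g:
    g=ctrl.line_to(W(-1,122,-24),rate=40,guard=20); st("near "+str(g))
```

```text
low False 22.16 pF [ -0.66 142.12 -23.79] fF [-0.3 -0.1 -0.5] tq [-0.01  0.21  0.01] gw 0.2 0.0
finger face z range 6510 [-92.93806202 -83.35817863  62.53013865]
near False 22.86 pF [ -0.97 121.71 -23.96] fF [ 0.3 -0.  -0.6] tq [0.   0.21 0.01] gw -0.2 0.0
```

View pics/k2.png

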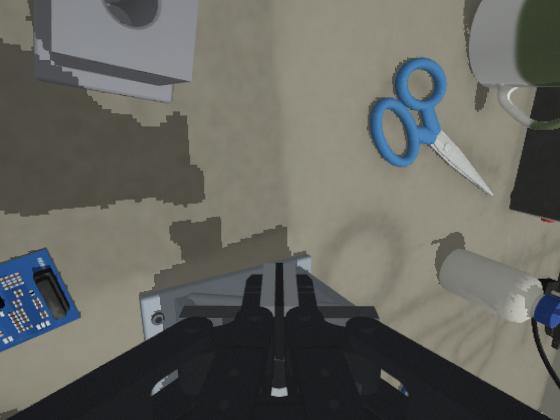

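The picture shows the closed fingers outside the fixture's end, clear of the holder. That takes me past the 10-picture allowance, so I'll use only numbers from here. Continue the push.

Run:
```python
from h import *
def knob(m):
    o=st(m); s=imaging.snapshot("wrist"); L=(cloud(s,(o["ee_pos"],o["tool_rot"]))-H)@F.T; q=L.reshape(-1,3)
    k=q[(q[:,2]>31)&(q[:,2]<38)&(abs(q[:,0]+1)<12)&(q[:,1]>65)&(q[:,1]<125)]; print("knob",len(k),k.mean(0) if len(k) else "")
    f=L[262:300,279]; print("col279",[tuple(int(a) for a in x) for x in f[::6]])
knob("now")
for y in(112,105):
    g=ctrl.line_to(W(-1,y,-24),rate=30,guard=15); knob(str((y,g)))
    if g: break
```

```text
now 22.86 pF [ -0.97 121.71 -23.96] fF [ 0.3 -0.  -0.6] tq [0.   0.21 0.01] gw -0.2 0.0
knob 40 [-0.66714765 95.80432624 34.26707598]
col279 [(0, 86, -78), (0, 130, 20), (0, 131, 26), (0, 131, 31), (0, 131, 35), (0, 131, 40), (0, 132, 45)]
(112, False) 23.39 pF [ -1.08 111.64 -24.04] fF [-0.5  1.1  0. ] tq [0.03 0.23 0.  ] gw -0.2 0.1
knob 603 [ -1.15988236 117.7199868   34.56242855]
col279 [(0, 104, -19), (0, 122, 22), (0, 121, 27), (0, 121, 31), (0, 121, 36), (0, 121, 40), (0, 121, 45)]
(105, False) 23.82 pF [ -1.08 104.63 -24.04] fF [0.2 0.2 0.1] tq [0.04 0.22 0.03] gw 0.3 0.2
knob 598 [ -0.97070249 110.62212678  34.5991393 ]
col279 [(0, 100, -12), (0, 114, 20), (0, 114, 27), (0, 115, 32), (0, 114, 35), (0, 115, 41), (0, 114, 45)]
```

Finger ends are now at z≈20, at knob level. Push to the stop.

Run:
```python
from h import *
g=ctrl.line_to(W(-1,92,-24),rate=25,guard=15); st("stop "+str(g))
ctrl.line_to(W(-1,142,-24),rate=120); ctrl.line_to(W(-1,142,70),rate=150)
ctrl.line_to(W(-1,50,120),rate=150); ctrl.wait(.2); o=st("up")
s=imaging.snapshot("wrist"); L=(cloud(s,(o["ee_pos"],o["tool_rot"]))-H)@F.T; q=L.reshape(-1,3)
k=q[(q[:,2]>31)&(q[:,2]<38)&(abs(q[:,0]+1)<12)&(q[:,1]>65)&(q[:,1]<125)]; print("knob",len(k),k.mean(0))
t=q[(q[:,2]>50)&(q[:,2]<70)&(abs(q[:,0])<20)&(abs(q[:,1])<20)]; t=t[t[:,2]>np.percentile(t[:,2],95)-2.5]; print("pin top",len(t),t.mean(0))
p=q[(abs(q[:,0])<26)&(q[:,1]>-60)&(abs(q[:,2])<2.5)]; print("top plate y min",np.percentile(p[:,1],[.5,1,3]))
```

```text
stop True 24.24 pF [ -0.94  99.85 -23.97] fF [ 0.4  4.5 -0.6] tq [0.57 0.19 0.37] gw -0.0 2.1
up 26.57 pF [ -1.6   50.58 119.46] fF [ 0.6 -0.2  0.2] tq [ 0.01  0.25 -0.01] gw 0.1 0.0
knob 337 [-0.77341153 79.93735657 34.20627966]
pin top 17 [-1.62148357  9.97257028 52.9051813 ]
top plate y min [-26.92480751 -26.68688908 -25.30711808]
```

Knob is at 79.9, so the keeper is at its stop. One more check of the pin from straight above it.

Run:
```python
from h import *
ctrl.line_to(W(-.5,1.2,135),rate=120); ctrl.wait(.2); o=st("up")
s=imaging.snapshot("wrist"); L=(cloud(s,(o["ee_pos"],o["tool_rot"]))-H)@F.T; q=L.reshape(-1,3)
t=q[(q[:,2]>50)&(q[:,2]<70)&(abs(q[:,0])<20)&(abs(q[:,1])<20)]; t=t[t[:,2]>np.percentile(t[:,2],95)-2.5]; print("pin top",len(t),t.mean(0))
p=q[(abs(q[:,0])<26)&(q[:,1]>-60)&(q[:,1]<0)&(abs(q[:,2])<2.5)]; print("top plate y min",np.percentile(p[:,1],[.5,1,3]))
l=q[(abs(q[:,1])<22)&(abs(q[:,2]+6.5)<2)&(abs(q[:,0])<60)]; print("lower x",np.percentile(l[:,0],[1,99]))
```

```text
up 27.39 pF [ -0.87   1.85 134.7 ] fF [-0.8  0.3  0.1] tq [ 0.01  0.24 -0.01] gw 0.3 0.0
pin top 488 [-1.44196219  0.71660253 59.91910915]
top plate y min [-34.8781191  -34.77600378 -34.49202981]
lower x [-43.89182274  39.75041503]
```

Pin top is at 59.9, so it's home, and with the straight shank through all three holes the plates are in line. Hand in.

Run:
```python
from h import *
print(ctrl.close_job())
```

```text
the job is handed in; nothing more can be done
None
```

The pin is home through the stack and the keeper is at its stop, by depth check (pin top 59.9 mm above the top plate, knob at 79.9 mm); the job was handed in at about 27 s with no verdict returned, I viewed 12 pictures instead of the allowed 10, and the first keeper push passed over the knob because the finger ends sit about 42 mm behind the reported TCP.

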